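# Show the carver the next cut

## Robot

A 6-joint arm with a two-finger parallel gripper is mounted at the origin on the work surface. World frame = base frame: x ahead of the robot, y to its left, z up, the work surface at z = 0. Lengths are in m, angles in rad, forces in N, time in s.
With the tool pointing down it reaches from about 0.35 to 0.975 m from the base axis. Payload 4.9 kg.
Tool frame: the origin (TCP) lies midway between the tips of the shut fingers; the grasp point (between the pads) lies 19 mm behind it (tcp_to_grasp is the distance from the TCP to the grasp point, in m); z points along the fingers, y is the line along which they close (so a half turn about z gives the same grasp; the last joint's range is limited). The gripper opens to 85 mm and grips with 20 to 120 N. Pads are 22 mm wide; open, the fingers measure 114 mm over their backs; the gripper's body (76 mm by 85 mm) begins 54 mm behind the grasp point. The pads swing forward as they close: fully open they stand 13 mm farther back than shut.
Start: joints at [1.189, 0.053, 1.613, -0, 1.476, -0.119], TCP at [0.162, 0.604, 0.231] pointing down, gripper open.
Joint ranges: [-3.01, 3.01], [-1.01, 2.22], [0.06, 2.58], [-1.02, 4.17], [0.09, 2.62], [-3.14, 3.14]. Speed limits (rad/s): [2.57, 2.57, 3.14, 3.14, 3.14, 3.14].

## Interface

Orientations are given as a rotation vector (axis times angle).
In Python, from station import * gives the robot as it stands.
- The arm moves only by the shell command python3 -m crank 'ROWS' [OPENING] [FORCE]. ROWS is JSON, a list of rows, each an object with "offset": the shift along the tool's x, y, z in m, a list of three; "twist": the turn, a rotation vector about the tool's x, y, z in degrees, a list of three. In form: [{"offset": [x, y, z], "twist": [rx, ry, rz]}, ...]. A call has 1 to 20 rows; each row is the pose to reach, as a shift and turn from the pose commanded when the call began, along the tool's axes at that moment; what a row does not reach only later rows make up. A row lasts 1/8 s, in which the tool goes at most 62.5 mm and 10.7 degrees, less where a joint would pass 70% of its speed; a pose out of reach is approached as far as the arm can. A call with a gripper value outside its range is refused whole. OPENING is the opening, from 0 (shut) to 1 (fully open), set as the call begins (- or left out, the last holds). The fingers move at their own pace and stop on an object; FORCE is the grip in N (left out, the last holds). Time passes only in rows, so rows that repeat a pose let the fingers close. It gives the time, the measured TCP pose, the force, the opening and the grip force at its end, in the units of the state.
- get_obs(): the state, without advancing time (a new reading comes with each control period).
- get_image(name): name is "scene" or "top" or "wrist"; returns the picture (400x640x3 uint8, red, green, blue); there is no depth.
- get_calibration(name): a dict with "intrinsics" (3x3 intrinsics, pixels), "k1" (the pictures are not rectified: a ray, as slopes to the right and down, at radius r is drawn at 1 + k1 r^2 times it, then the intrinsics apply), "world_from_camera" (4x4, takes a point from camera to world coordinates); the wrist camera has in their place "tool_from_camera" (4x4, takes a point from camera to tool coordinates, whose origin is the TCP and whose axes are the flange's). Camera axes: x right, y up, looking along -z (the intrinsics and any distortion apply to the point x, -y, -z); pixel columns grow to the right and rows downward; lengths in m; the calibration is good to about 2 mm. A picture is of the moment at which its call begins: read the wrist's pose just before it. get_calibration takes no time and is no camera call.
- finish_job(): hands the job in; it is judged then, once.
Trained networks look in the newest picture that a camera, given by its name, has taken for a name from the list of things; names that differ only in an ending like _2 or _b are one class to them, and where a whole thing is asked for, a point or a joint stands for the part that bears it (a point fixed in the world has none). Each returns a list of dicts, best first, with "confidence" (0 to 1); they miss things now and then, are a little off and sometimes report something else, mostly with a low value. They report only what shows in the picture. A call takes as long as a camera call. They do not tell look-alikes from the thing itself.
- cut_out(query, camera): "region" (400x640 bool, what is visible of it) and "rect" ([centre column, centre row, width, height] in pixels, round what is visible of it).
The state is a dict: "t": time; "q": joint angles; "dq": joint speeds; "effort": joint torques, N m; "tool_pos": TCP position; "tool_rot": TCP orientation; "contact_force": force on the tool from outside, world axes, zero at the start; "wrist_torque": the same for the moment, N m; "opening": finger opening in m; "grip_force": force on a finger pad.
Only numpy, scipy, OpenCV 4.12 (cv2) and the standard library are available. Lean on these libraries where they do the work, as an engineer would, in place of code of your own. Each camera call takes 0.05 s, during which the arm holds its last target. There are 200 camera calls.

## Task

Show the carver the next job by pointing, without touching anything: first bring the fingertips just above the chisel with the red handle (a centimetre or two over it) and stay there for at least two seconds. Then point in the same way, from straight above, at the middle of the one square of the printing block that is not carved yet, stay at least two seconds, and finish still pointing there. Leave everything on the bench untouched.

Things in the scene. Friction and masses are not known exactly. Their poses are not given: they have to be found in the camera images.
- red_mid (a point): To point at first, anywhere along it: loose chisel on the mat, red square handle 100 mm long, 20 x 20 mm, then a flat steel blade 70 mm long. The point is at mid-length of the whole, half-way up, 10 mm below the handle's top. x runs along it to the cutting edge, z up. The chisels lie side by side about 70 mm apart; red may be in any of the four places
- blank_top (a point): To point at second: smooth chalk-white square, 56 x 56 mm, thin grey pencil outline, in a 3 x 3 grid whose other eight squares are carved with a pale flower on dark ground; it may be any of the nine. The point is the middle of its top face, level with the top of the block, 50 mm above the bench; x, y along its sides, z up
- block: Wooden printing block, 240 x 240 mm and 50 mm high, fixed to the bench, with a chalk-white rim 36 mm wide around the grid of squares. Origin at the centre of its underside, z up. It may stand to the left or right
- mat: Grey felt mat, 200 (x) x 300 (y) x 4 mm, fixed, on which the four chisels lie; origin at the centre of its underside. On the other side from the block. A wooden mallet, a brush and a mug, all under 90 mm high, lie behind mat and block, at the back of the bench, out of the way
- blue_mid (a point): Bystander: loose chisel on the mat, blue square handle 100 mm long, 20 x 20 mm, then a flat steel blade 70 mm long. The point is at mid-length of the whole, half-way up, 10 mm below the handle's top. x runs along it to the cutting edge, z up
- yellow_mid (a point): Bystander: loose chisel on the mat, yellow square handle 100 mm long, 20 x 20 mm, then a flat steel blade 70 mm long. The point is at mid-length of the whole, half-way up, 10 mm below the handle's top. x runs along it to the cutting edge, z up
- green_mid (a point): Bystander: loose chisel on the mat, green square handle 100 mm long, 20 x 20 mm, then a flat steel blade 70 mm long. The point is at mid-length of the whole, half-way up, 10 mm below the handle's top. x runs along it to the cutting edge, z up
- stamp: Bystander: small dark hand stamp, 50 x 50 mm, 60 mm high with its pale knob, standing between mat and block; origin at the centre of its underside
Mind the look-alikes: they are no part of the job. Several things look just like the part that bears red_mid: the one meant starts farthest to the robot's left.

How it is judged:
By the outcome, as a careful person would: the job done as asked, in the order asked, and still so for the second after the job is handed in, with the robot touching nothing.
It also fails if it takes over 45 s, if anything falls off the work surface, if the arm or the gripper's body presses on something with over 40 N, if the wrist force passes 120 N, or if a joint passes its speed limit or range.

## Working session

There is one attempt and no reset: what is moved stays moved. The work goes in short steps, Python scripts to look and compute and a shell command to move; the robot and the scene stay as the last step left them, time stands still between calls to the robot, and variables do not carry over. Pictures are saved under pics/ and viewed, at most 10 in all, crops included, and the job is handed in when it is done.

```bash
mkdir -p pics; cat > h.py <<'E'
from station import *
import numpy as np, cv2
from scipy.spatial.transform import Rotation as R
def pix2world(name,uv,z):
    c=get_calibration(name);K=np.array(c["intrinsics"]);k=c["k1"]
    if name=="wrist":
        o=get_obs();T=np.eye(4);T[:3,:3]=R.from_rotvec(o["tool_rot"]).as_matrix();T[:3,3]=o["tool_pos"];T=T@np.array(c["tool_from_camera"])
    else: T=np.array(c["world_from_camera"])
    p=cv2.undistortPoints(np.array([[uv]],float),K,np.array([k,0,0,0,0.]))[0,0]
    d=T[:3,:3]@[p[0],-p[1],-1];o=T[:3,3]
    return o+d*(z-o[2])/d[2]
def save(name,f):
    im=get_image(name);cv2.imwrite("pics/"+f,im[:,:,::-1]);return im
E
python3 - <<'E'
from h import *
save("top","top1.png");save("scene","scene1.png")
for q,z in(("red_mid",.014),("blank_top",.05),("block",.05),("stamp",.06)):
    for r in cut_out(q,"top")[:4]:
        u=r["rect"];print(q,round(r["confidence"],2),np.round(u),pix2world("top",u[:2],z).round(3))
o=get_obs();print(o["t"],o["tool_pos"],R.from_rotvec(o["tool_rot"]).as_matrix().round(3),o["opening"])
E
```

```text
red_mid 0.91 [471. 257.  26.  60.] [ 0.298 -0.436  0.014]
red_mid 0.84 [432. 178.   9.  65.] [ 0.51  -0.328  0.014]
blank_top 0.98 [244. 207.  24.  22.] [0.42  0.175 0.05 ]
blank_top 0.53 [358. 159.   6.  60.] [ 0.554 -0.124  0.05 ]
block 0.85 [229. 181. 102. 105.] [0.489 0.217 0.05 ]
block 0.41 [407. 171.  26.  59.] [ 0.524 -0.255  0.05 ]
stamp 0.76 [311. 197.  23.  20.] [ 0.449 -0.002  0.06 ]
0.3 [0.1623001  0.60333042 0.23086409] [[-0.966  0.26  -0.   ]
 [ 0.26   0.966 -0.001]
 [ 0.    -0.001 -1.   ]] 0.08559028199311787
```

View pics/top1.png

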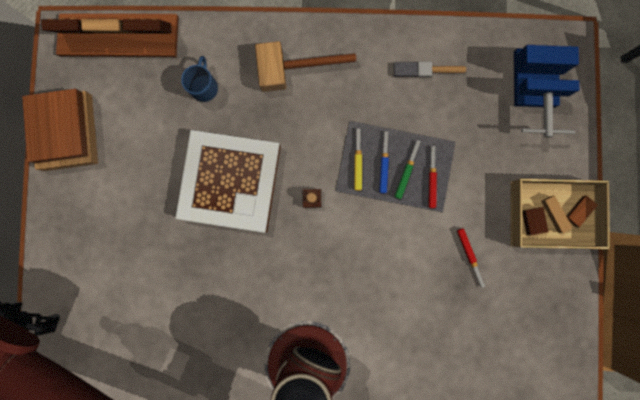

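View pics/scene1.png

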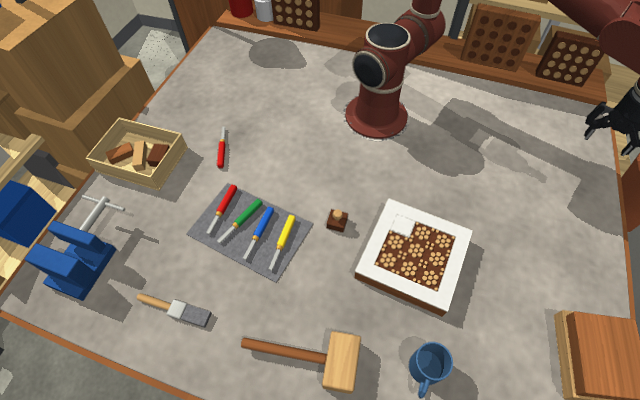

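Look-alikes for red: the loose red chisel on the bench at top px (471,257), and the one on the mat at (432,178). The mat one fits the description, since it lies on the mat and is farther left (y −0.33 against −0.44). The blank square is at about (245,205). I'll check both in one close crop.

```bash
python3 - <<'E'
from h import *
im=get_image("top")
a=cv2.resize(im[120:300,330:500],None,fx=2.3,fy=2.3,interpolation=cv2.INTER_CUBIC);b=cv2.resize(im[125:238,170:290],None,fx=3.2,fy=3.2,interpolation=cv2.INTER_CUBIC)
H=max(a.shape[0],b.shape[0]);pad=lambda x:cv2.copyMakeBorder(x,0,H-x.shape[0],0,0,0)
cv2.imwrite("pics/crop1.png",np.hstack([pad(a),pad(b)])[:,:,::-1])
hsv=cv2.cvtColor(im,cv2.COLOR_RGB2HSV)
m=((hsv[...,0]<8)|(hsv[...,0]>172))&(hsv[...,1]>170)&(hsv[...,2]>80)
m[:,:415]=0;m[:,450:]=0;m[:130]=0;m[220:]=0
ys,xs=np.nonzero(m);print("red",len(xs),xs.mean(),ys.mean(),ys.min(),ys.max(),pix2world("top",(xs.mean(),ys.mean()),.024))
w=((im.min(2)>150)).astype(np.uint8);w[:120]=0;w[245:]=0;w[:,300:]=0;w[:,:150]=0
cs,_=cv2.findContours(w,cv2.RETR_EXTERNAL,cv2.CHAIN_APPROX_NONE);c=max(cs,key=cv2.contourArea);r=cv2.minAreaRect(c);print(r)
P=np.array([pix2world("top",p,.05)[:2] for p in cv2.boxPoints(r)]);print(P.round(3),np.linalg.norm(np.diff(P,axis=0),axis=1))
C=P.mean(0);e=(P[1]-P[0])/np.linalg.norm(P[1]-P[0]);f=np.array([-e[1],e[0]])
print("C",C);[print(i,j,(C+.056*(i*e+j*f)).round(4)) for i in(-1,0,1) for j in(-1,0,1)]
u=cut_out("blank_top","top")[0]["region"];ys,xs=np.nonzero(u);print("net",xs.mean(),ys.mean(),len(xs),pix2world("top",(xs.mean(),ys.mean()),.05))
E
```

```text
red 229 432.26637554585153 190.12227074235807 172 207 [ 0.47744217 -0.32760939  0.024     ]
((226.98110961914062, 180.6220703125), (89.63529205322266, 90.10588073730469), 8.79741096496582)
[[0.385 0.356]
 [0.625 0.329]
 [0.592 0.09 ]
 [0.355 0.119]] [0.24087427 0.24140862 0.23929726]
C [0.4893213  0.22338543]
-1 -1 [0.4274 0.174 ]
-1 0 [0.4337 0.2297]
-1 1 [0.4399 0.2853]
0 -1 [0.4831 0.1677]
0 0 [0.4893 0.2234]
0 1 [0.4956 0.279 ]
1 -1 [0.5387 0.1615]
1 0 [0.545  0.2171]
1 1 [0.5512 0.2728]
net 244.87826086956522 204.25434782608696 460 [0.42679102 0.1730694  0.05      ]
```

View pics/crop1.png

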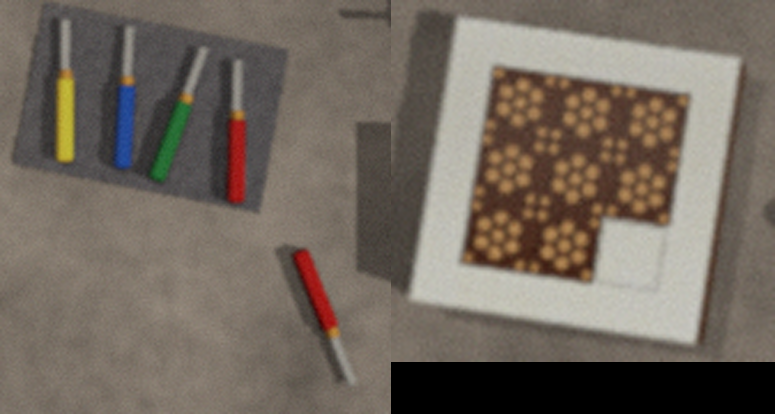

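The crop shows the red chisel at the right end of the mat, with the loose red one off the mat below it. The blank square is the lower-right cell at about (245,204). The grid geometry and the network agree on it: (0.427, 0.174, 0.05). The red handle is at (0.477, −0.328), top z 0.024. Next I shut the gripper and travel at height.

```bash
python3 -m crank '[{"offset":[-0.02,-0.015,0],"twist":[0,0,0]},{"offset":[-0.06,-0.04,0],"twist":[0,0,0]},{"offset":[-0.11,-0.07,0],"twist":[0,0,0]},{"offset":[-0.16,-0.10,0],"twist":[0,0,0]},{"offset":[-0.21,-0.13,0],"twist":[0,0,0]},{"offset":[-0.26,-0.16,0],"twist":[0,0,0]},{"offset":[-0.305,-0.19,0],"twist":[0,0,0]},{"offset":[-0.34,-0.23,0],"twist":[0,0,0]},{"offset":[-0.36,-0.28,0],"twist":[0,0,0]},{"offset":[-0.375,-0.33,0],"twist":[0,0,0]},{"offset":[-0.39,-0.38,0],"twist":[0,0,0]},{"offset":[-0.41,-0.43,0],"twist":[0,0,0]},{"offset":[-0.43,-0.48,0],"twist":[0,0,0]},{"offset":[-0.45,-0.53,0],"twist":[0,0,0]},{"offset":[-0.47,-0.58,0],"twist":[0,0,0]},{"offset":[-0.485,-0.63,0],"twist":[0,0,0]},{"offset":[-0.505,-0.68,0],"twist":[0,0,0]},{"offset":[-0.52,-0.73,0],"twist":[0,0,0]},{"offset":[-0.535,-0.775,0],"twist":[0,0,0]},{"offset":[-0.546,-0.80,0],"twist":[0,0,0]}]' 0
python3 - <<'E'
from h import *
o=get_obs();M=R.from_rotvec(o["tool_rot"]).as_matrix();print(M.round(3),o["opening"],o["q"])
im=save("wrist","w1.png")
for r in cut_out("red_mid","wrist")[:3]:
    u=r["rect"];print(round(r["confidence"],2),np.round(u),pix2world("wrist",u[:2],.02).round(3))
hsv=cv2.cvtColor(im,cv2.COLOR_RGB2HSV)
m=(((hsv[...,0]<8)|(hsv[...,0]>172))&(hsv[...,1]>170)&(hsv[...,2]>80)).astype(np.uint8)
n,_,s,c=cv2.connectedComponentsWithStats(m)
for i in range(1,n):
    if s[i,4]>150: print(s[i],c[i],pix2world("wrist",c[i],.024).round(4))
print("d for (.477,-.328,.084):",M.T@(np.array([.477,-.328,.084])-o["tool_pos"]))
E
```

```text
t: 2.9
tool_pos: [0.4803, -0.3137, 0.2313]
tool_rot: [-0.416, -3.114, 0.001]
contact_force: [-0.7, 0.4, 0.5]
opening: -0.0004
grip_force: 0.0
[[-0.965  0.263 -0.   ]
 [ 0.263  0.965 -0.   ]
 [ 0.    -0.001 -1.   ]] -0.0003913012429146582 [-7.07932000e-01 -6.88937097e-02  1.73379692e+00 -6.01029142e-04
  1.47672228e+00 -2.01303154e+00]
0.97 [172.  52.  95. 100.] [ 0.321 -0.427  0.02 ]
[ 140   15   72   86 1462] [174.29206566  56.14158687] [ 0.3265 -0.4249  0.024 ]
[ 290  132   34   84 1133] [306.44130627 173.98411297] [ 0.4777 -0.3304  0.024 ]
d for (.477,-.328,.084): [-0.00062507 -0.0146281   0.14730843]
```

View pics/w1.png

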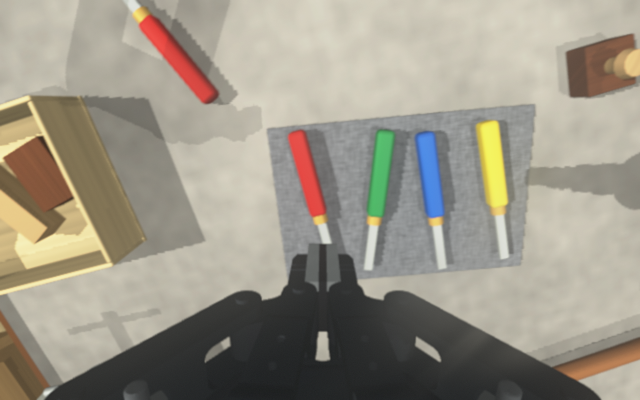

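The wrist view shows the mat red chisel at (306,174), which maps to (0.478, −0.330) and matches the top view. Descending to 15 mm above the handle top.

```bash
python3 -m crank '[{"offset":[0,-0.008,0.03],"twist":[0,0,0]},{"offset":[-0.001,-0.016,0.07],"twist":[0,0,0]},{"offset":[-0.001,-0.016,0.11],"twist":[0,0,0]},{"offset":[-0.001,-0.016,0.14],"twist":[0,0,0]},{"offset":[-0.001,-0.016,0.16],"twist":[0,0,0]},{"offset":[-0.001,-0.016,0.175],"twist":[0,0,0]},{"offset":[-0.001,-0.016,0.185],"twist":[0,0,0]},{"offset":[-0.001,-0.016,0.191],"twist":[0,0,0]},{"offset":[-0.001,-0.016,0.192],"twist":[0,0,0]}]'
python3 - <<'E'
from h import *
save("wrist","w2.png");o=get_obs();print(o["tool_pos"])
E
```

```text
t: 4.12
tool_pos: [0.4788, -0.3267, 0.0395]
tool_rot: [0.412, 3.114, -0.0]
contact_force: [0.9, 0.9, 0.1]
opening: 0.0001
grip_force: 0.0
[ 0.47885389 -0.32679643  0.03961364]
```

View pics/w2.png

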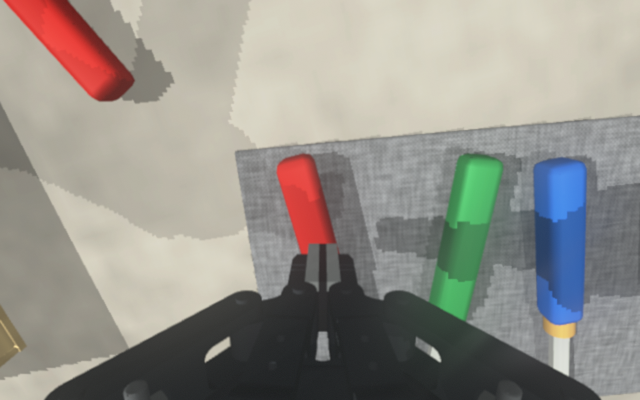

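The fingertips at (322,250) sit over the red handle's mid-length, clear of it. I'll trim 2 mm in y and hold for over 2 s.

```bash
R='' ; python3 -m crank '[{"offset":[0,-0.002,0],"twist":[0,0,0]},{"offset":[0,-0.002,0],"twist":[0,0,0]},{"offset":[0,-0.002,0],"twist":[0,0,0]},{"offset":[0,-0.002,0],"twist":[0,0,0]},{"offset":[0,-0.002,0],"twist":[0,0,0]},{"offset":[0,-0.002,0],"twist":[0,0,0]},{"offset":[0,-0.002,0],"twist":[0,0,0]},{"offset":[0,-0.002,0],"twist":[0,0,0]},{"offset":[0,-0.002,0],"twist":[0,0,0]},{"offset":[0,-0.002,0],"twist":[0,0,0]},{"offset":[0,-0.002,0],"twist":[0,0,0]},{"offset":[0,-0.002,0],"twist":[0,0,0]},{"offset":[0,-0.002,0],"twist":[0,0,0]},{"offset":[0,-0.002,0],"twist":[0,0,0]},{"offset":[0,-0.002,0],"twist":[0,0,0]},{"offset":[0,-0.002,0],"twist":[0,0,0]},{"offset":[0,-0.002,0],"twist":[0,0,0]},{"offset":[0,-0.002,0],"twist":[0,0,0]},{"offset":[0,-0.002,0],"twist":[0,0,0]},{"offset":[0,-0.002,0],"twist":[0,0,0]}]'
python3 -m crank '[{"offset":[0,0,0],"twist":[0,0,0]},{"offset":[0,0,0],"twist":[0,0,0]},{"offset":[0,0,0],"twist":[0,0,0]},{"offset":[0,0,0],"twist":[0,0,0]}]'
python3 - <<'E'
from h import *
o=get_obs();M=R.from_rotvec(o["tool_rot"]).as_matrix();print(o["t"],o["tool_pos"],M.T@(np.array([.427,.174,.2])-o["tool_pos"]))
E
```

```text
t: 6.68
tool_pos: [0.4781, -0.3285, 0.0393]
tool_rot: [-0.412, -3.114, -0.0]
contact_force: [0.0, -0.0, 0.0]
opening: 0.0002
grip_force: 0.0
t: 7.18
tool_pos: [0.4781, -0.3285, 0.0393]
tool_rot: [0.412, 3.115, -0.0]
contact_force: [-0.2, -0.0, 0.6]
opening: -0.0001
grip_force: 0.0
7.175 [ 0.4780746  -0.32849444  0.03931962] [ 0.17982584  0.47198167 -0.16069672]
```

```bash
python3 -m crank '[{"offset":[0,0,-0.02],"twist":[0,0,0]},{"offset":[0,0,-0.06],"twist":[0,0,0]},{"offset":[0,0,-0.10],"twist":[0,0,0]},{"offset":[0,0,-0.14],"twist":[0,0,0]},{"offset":[0.01,0.02,-0.16],"twist":[0,0,0]},{"offset":[0.02,0.06,-0.161],"twist":[0,0,0]},{"offset":[0.04,0.11,-0.161],"twist":[0,0,0]},{"offset":[0.06,0.16,-0.161],"twist":[0,0,0]},{"offset":[0.08,0.21,-0.161],"twist":[0,0,0]},{"offset":[0.10,0.26,-0.161],"twist":[0,0,0]},{"offset":[0.12,0.31,-0.161],"twist":[0,0,0]},{"offset":[0.135,0.36,-0.161],"twist":[0,0,0]},{"offset":[0.155,0.41,-0.161],"twist":[0,0,0]},{"offset":[0.17,0.445,-0.161],"twist":[0,0,0]},{"offset":[0.178,0.465,-0.161],"twist":[0,0,0]},{"offset":[0.18,0.472,-0.161],"twist":[0,0,0]},{"offset":[0.18,0.472,-0.161],"twist":[0,0,0]},{"offset":[0.18,0.472,-0.161],"twist":[0,0,0]}]'
python3 - <<'E'
from h import *
o=get_obs();M=R.from_rotvec(o["tool_rot"]).as_matrix();save("wrist","w3.png");print(o["tool_pos"])
for r in cut_out("blank_top","wrist")[:2]:
    ys,xs=np.nonzero(r["region"]);print(r["confidence"],np.round(r["rect"]),pix2world("wrist",(xs.mean(),ys.mean()),.05).round(4))
print(M.T@(np.array([.427,.174,.065])-o["tool_pos"]))
E
```

```text
t: 9.43
tool_pos: [0.4271, 0.1733, 0.2006]
tool_rot: [0.413, 3.114, -0.0]
contact_force: [-0.1, 0.1, 0.6]
opening: -0.0001
grip_force: 0.0
[0.42712404 0.1733086  0.20060622]
0.97 [324. 185.  67.  61.] [0.4254 0.1744 0.05  ]
[0.00036473 0.00065405 0.13560598]
```

View pics/w3.png

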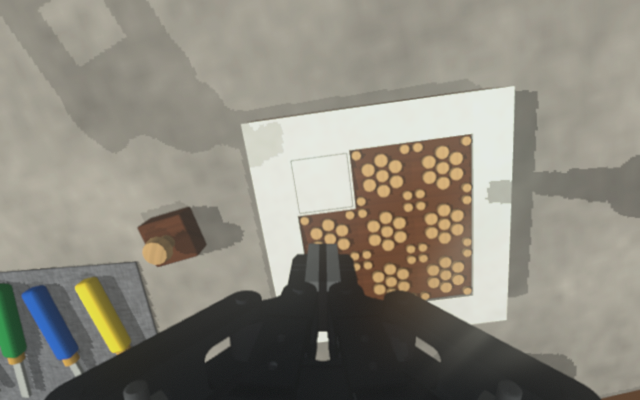

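The wrist view shows the blank square at (324,185), which maps to (0.4254, 0.1744) and agrees within 2 mm. Descending to 15 mm above it.

```bash
python3 -m crank '[{"offset":[0.001,0.001,0.02],"twist":[0,0,0]},{"offset":[0.001,0.001,0.055],"twist":[0,0,0]},{"offset":[0.001,0.001,0.085],"twist":[0,0,0]},{"offset":[0.001,0.001,0.11],"twist":[0,0,0]},{"offset":[0.001,0.001,0.125],"twist":[0,0,0]},{"offset":[0.001,0.001,0.133],"twist":[0,0,0]},{"offset":[0.001,0.001,0.136],"twist":[0,0,0]},{"offset":[0.001,0.001,0.136],"twist":[0,0,0]},{"offset":[0.001,0.001,0.136],"twist":[0,0,0]},{"offset":[0.001,0.001,0.136],"twist":[0,0,0]},{"offset":[0.001,0.001,0.136],"twist":[0,0,0]},{"offset":[0.001,0.001,0.136],"twist":[0,0,0]}]'
python3 -m crank '[{"offset":[0,0,0],"twist":[0,0,0]},{"offset":[0,0,0],"twist":[0,0,0]},{"offset":[0,0,0],"twist":[0,0,0]},{"offset":[0,0,0],"twist":[0,0,0]},{"offset":[0,0,0],"twist":[0,0,0]},{"offset":[0,0,0],"twist":[0,0,0]},{"offset":[0,0,0],"twist":[0,0,0]},{"offset":[0,0,0],"twist":[0,0,0]},{"offset":[0,0,0],"twist":[0,0,0]},{"offset":[0,0,0],"twist":[0,0,0]},{"offset":[0,0,0],"twist":[0,0,0]},{"offset":[0,0,0],"twist":[0,0,0]},{"offset":[0,0,0],"twist":[0,0,0]},{"offset":[0,0,0],"twist":[0,0,0]},{"offset":[0,0,0],"twist":[0,0,0]},{"offset":[0,0,0],"twist":[0,0,0]},{"offset":[0,0,0],"twist":[0,0,0]},{"offset":[0,0,0],"twist":[0,0,0]},{"offset":[0,0,0],"twist":[0,0,0]},{"offset":[0,0,0],"twist":[0,0,0]}]'
python3 - <<'E'
from h import *
save("scene","s2.png")
E
```

```text
t: 11.02
tool_pos: [0.4262, 0.1753, 0.0644]
tool_rot: [0.411, 3.114, 0.0]
contact_force: [0.4, -0.9, -0.4]
opening: 0.0
grip_force: 0.0
t: 13.52
tool_pos: [0.4262, 0.1753, 0.0643]
tool_rot: [0.412, 3.115, -0.0]
contact_force: [0.3, 0.3, -0.5]
opening: -0.0002
grip_force: 0.0
```

View pics/s2.png

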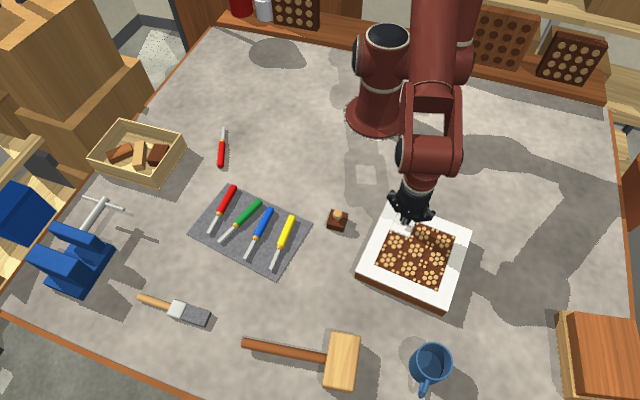

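The fingertips hover over the blank square at about (405,225), and everything else is where it was. Handing in.

```bash
python3 -c "
from station import *
print(finish_job())"
```

```text
the job is handed in; nothing more can be done
None
```

I pointed at the red chisel on the mat for about 3 s, then at the middle of the blank square for over 2.5 s, each from roughly 15 mm above. I handed the job in still pointing there, with no contact felt and nothing on the bench moved.

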